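# Clear the offcut trap of the shop's dust-extraction line

## Robot

A 7-joint arm with a two-finger parallel gripper is mounted at the origin on the work surface. World frame = base frame: x ahead of the robot, y to its left, z up, the work surface at z = 0. Lengths are in m, angles in rad, forces in N, time in s.
With the tool pointing down it reaches from about 0.4 to 0.85 m from the base axis. Payload 4.5 kg.
Tool frame: the origin (TCP) lies at the very end of the fingers, on their centre line; the grasp point (between the pads) lies 19 mm behind it; x points along the fingers, z is the direction in which the jaws open and shut, and the axes are right-handed (so a half turn about x gives the same grasp; the last joint's range is limited). The gripper opens to 88 mm and grips with 3 to 60 N. Pads are 18 mm wide; open, the fingers measure 123 mm over their backs; the gripper's body (75 mm by 187 mm) begins 45 mm behind the grasp point.
Start: joints at [-1.091, 0.689, -0.195, 1.565, 0.157, 0.902, -0.215], TCP at [0.269, 0.564, 0.239] pointing down, gripper open.
Joint ranges: [-3.01, 3.01], [-0.46, 2.08], [-1.47, 1.51], [0.13, 2.56], [-1, 4.14], [0.04, 2.09], [-2.66, 2.66]. Speed limits (rad/s): [2.57, 2.57, 3.14, 3.14, 3.14, 3.14, 3.14].

## Interface

Orientations are given as a rotation vector (axis times angle).
In Python, from rig import env, grab_frame, get_calibration, job gives the robot as it stands. The module is installed in compiled form; this text tells all that it offers.
- The arm moves only by the tool carry_out, never from a script. Its argument "targets" is a list of rows, each a list of 7 numbers: the turn, a rotation vector about the tool's x, y, z in rad, then the shift along the tool's x, y, z in cm, then the gripper's target within -1 to 1 (shut at 1, half-way at 0, fully open at -1). In form: [[wx, wy, wz, dx, dy, dz, fingers], ...]. A call has 1 to 12 rows; each row is the pose to reach, as a shift and turn from the pose commanded when the call began, along the tool's axes at that moment; what a row does not reach only later rows make up. A row lasts 1/12 s, in which the tool goes at most 41.7 mm and 7.16 degrees, less where a joint would pass 70% of its speed; a pose out of reach is approached as far as the arm can. A call with a gripper value outside its range is refused whole. The fingers move at their own pace and stop on an object; "force" is the grip in N (left out, the last holds). Time passes only in rows, so rows that repeat a pose let the fingers close. It gives the time, the measured TCP pose, the force and the opening at its end, in the units of the state.
- env.state(): the state, without advancing time (a new reading comes with each control period).
- grab_frame(name): name is "scene" or "top"; returns the picture (400x640x3 uint8, blue, green, red); there is no depth.
- get_calibration(name): a dict with "camera_matrix" (3x3 intrinsics, pixels), "xyz" and "rotation" of the camera in the world. Camera axes: x right, y down, z forward; pixel columns grow to the right and rows downward; lengths in m; the calibration is good to about 2 mm. A picture is of the moment at which its call begins. get_calibration takes no time and is no camera call.
- job.close_job(): hands the job in, once; it reports no verdict.
The state is a dict: "clock": time; "qpos": joint angles; "qd": joint speeds; "joint_torque": joint torques, N m; "eef_pos": TCP position; "tool_rot": TCP orientation; "contact_force": force on the tool from outside, world axes, zero at the start; "ft_torque": the same for the moment, N m; "grip_width": finger opening in m.
Only numpy, scipy, OpenCV 4.12 (cv2) and the standard library are available. Lean on these libraries where they do the work, as an engineer would, in place of code of your own. Each camera call takes 0.05 s, during which the arm holds its last target. There are 200 camera calls.

## Task

Wood offcuts have been sucked into the blue offcut trap of the dust-extraction line. Stop the extractor by pressing its long red stop bar down at the middle so that both ends go down together, then lift the loose cover plate off its four pins, lay it flat on the bench and put every offcut into the orange scrap bin. Then seat the cover back over its pins, fully down on the rim, and only then press the green start button; leave the other things on the bench where they are.

Things in the scene. Friction and masses are not known exactly. Their poses are not given: they have to be found in the camera images.
- trap: offcut trap: blue open-topped steel box fixed to the bench, 192 (x) x 212 (y) mm outside, rim 70 mm above the bench; walls 6 mm, inner floor 20 mm above the bench (50 mm deep inside); a boss 22 mm square fills each inner corner up to the rim. Two 63 mm ducts, as high as the rim, run off its far (+x) wall. Origin: centre of its underside on the bench, z up; yaw varies a little
- trap_seat (a point): centre of the trap's open mouth at rim height; axes as the trap's. Seated, the cover's origin is here. Four upright steel pins 8 mm thick stand on the corner bosses at x = +-79, y = +-89 mm from here and rise 15 mm above the rim: straight for 9 mm, then a cone down to 3 mm
- cover: loose cover plate of the trap: grey painted aluminium, 204 (x) x 224 (y) x 5 mm, 0.36 to 0.6 kg, four 12 mm through holes at x = +-79, y = +-89 mm that drop over the trap's pins, a black bow handle in the middle of its top. The same turned half round. At the start it sits on the trap. Origin: centre of its underside; z up through the handle
- cover_handle (a point): middle of the cover's handle bar, 37 mm above the cover's underside; axes as the cover's. The bar is 14 mm wide (x), 12 mm high and 92 mm long (y), on two end posts 80 mm apart with 26 mm free under it: grip it from above across its width
- offcut1: pale pine offcut, a block 42 (x) x 20 (y) x 20 (z) mm, about 18 g, lying on the trap's inner floor under the cover. Origin: centre of the underside. None if it is absent this time; of the four offcuts two to four are there
- offcut2: dark brown offcut, a block 38 (x) x 24 (y) x 18 (z) mm, about 20 g. Origin: centre of the underside. None if absent
- offcut3: plywood offcut, a block 44 (x) x 18 (y) x 22 (z) mm, about 19 g. Origin: centre of the underside. None if absent
- offcut4: mid-brown rabbeted offcut, 40 (x) x 22 (y) x 20 (z) mm, about 17 g: full width for the lower 10 mm, above that only the 12 mm on its own -y side (from y = -11 to +1 mm). Origin: centre of the underside. None if absent
- scrap_bin: the scrap bin: an orange open box fixed on the bench, 130 (x) x 170 (y) mm outside, 85 mm high, walls and floor 5 mm. Origin: centre of its underside
- switch_box: the extractor's switch box: a grey box fixed on the bench, 120 (x) x 210 (y) x 55 (high) mm, carrying the red stop bar near its front (-x) edge and the green start button behind the bar's middle. Origin: centre of its underside
- stop_mid (a point): middle of the red stop bar's top face, 81 mm above the bench at rest. The bar, 200 mm long (along the switch box's y) and 30 mm wide, stands on two spring plungers 85 mm either side of the middle. Pressed at the middle it goes straight down 8 mm (3 N to start, 8 N at the bottom); pressed off the middle it tips, the far end stays up and its switch does not trip
- stop_end_a (a point): top face of the stop bar 95 mm from its middle on the +y end; at rest 81 mm above the underside of the switch box; its switch trips when it is down 5 mm
- stop_end_b (a point): the same on the -y end
- stop_slide (a joint): how far the middle of the stop bar is pressed down, m: 0 at rest, 0.008 at the bottom; it springs back when let go
- stop_tilt (a joint): the stop bar's tilt, rad: 0 when level, positive when its +y end is the higher
- start (a joint): how far the green start button is pressed, m: 0 at rest, 0.006 fully down (about 5 N); it springs back. It counts as pressed from 0.004
- start_top (a point): centre of the green start button's top face, 30 mm across, 62 mm behind (+x) the stop bar's centre line; its axis is vertical
- tape_measure: bystander: yellow tape measure, 70 x 42 x 66 mm; leave it. Origin: underside
- glue_bottle: bystander: yellow glue bottle, 64 mm across, 190 mm high; leave it. Origin: underside
- tape_roll: bystander: roll of blue masking tape lying flat, 104 mm across, 25 mm high; leave it. Origin: underside
- hammer: bystander: hammer lying along its own x; leave it. Origin: underside
- try_square: bystander: carpenter's square with a dark stock 100 mm long and a 130 mm steel blade, lying flat; leave it. Origin: underside of the stock
- wax_can: bystander: red can, 68 mm across, 75 mm high; leave it. Origin: underside
- brush: bystander: bench brush lying along its own x; leave it. Origin: underside

How it is judged:
On the way, in this order (a step that is already met when the one before it is completed fails the run):
1. the stop bar is pressed down with both ends at least 5 mm down together, the cover still in place (z of each of stop_end_a, stop_end_b in the frame of switch_box below 0.076 m and z of cover in the frame of trap below 0.073 m and horizontal distance between cover and trap_seat below 0.006 m), for 0.2 s.
2. the cover lies flat on the bench, let go (height (world z) of cover below 0.006 m and angle between cover's own z axis and vertical below 0.05 rad and linear speed of cover below 0.02 m/s and contact force between the fingers and cover below 0.1 N), for 0.3 s.
3. every offcut is in the scrap bin, the cover still off (x of offcut1 in the frame of scrap_bin between -0.06 and 0.06 m and y of offcut1 in the frame of scrap_bin between -0.08 and 0.08 m and z of each of offcut1, offcut2, offcut3, offcut4 in the frame of scrap_bin below 0.07 m and contact force between the fingers and offcut1 below 0.1 N and x of offcut2 in the frame of scrap_bin between -0.06 and 0.06 m and y of offcut2 in the frame of scrap_bin between -0.08 and 0.08 m and contact force between the fingers and offcut2 below 0.1 N and x of offcut3 in the frame of scrap_bin between -0.06 and 0.06 m and y of offcut3 in the frame of scrap_bin between -0.08 and 0.08 m and contact force between the fingers and offcut3 below 0.1 N and x of offcut4 in the frame of scrap_bin between -0.06 and 0.06 m and y of offcut4 in the frame of scrap_bin between -0.08 and 0.08 m and contact force between the fingers and offcut4 below 0.1 N and height (world z) of cover below 0.03 m), for 0.3 s.
4. the cover is seated on its pins, down on the rim, and let go (z of cover in the frame of trap between 0.067 and 0.0725 m and horizontal distance between cover and trap_seat below 0.004 m and angle between cover's own z axis and vertical below 0.025 rad and angle between the x axis of cover and the x axis of trap, either way round below 0.05 rad and contact force between the fingers and cover below 0.1 N), for 0.3 s.
5. the start button is pressed, the cover seated (value of joint start above 0.004 m and z of cover in the frame of trap between 0.067 and 0.0725 m and horizontal distance between cover and trap_seat below 0.004 m and angle between cover's own z axis and vertical below 0.025 rad and angle between the x axis of cover and the x axis of trap, either way round below 0.05 rad), for 0.1 s.
At the end, for the whole second after the job is handed in: The cover sits on its four pins, its underside within 2.5 mm of the rim all over and centred within 4 mm (the pins see to that), let go and still; every offcut present lies inside the scrap bin; the bar and the button are let go (z of cover in the frame of trap between 0.067 and 0.0725 m and horizontal distance between cover and trap_seat below 0.004 m and angle between cover's own z axis and vertical below 0.025 rad and angle between the x axis of cover and the x axis of trap, either way round below 0.05 rad and linear speed of cover below 0.01 m/s and x of offcut1 in the frame of scrap_bin between -0.06 and 0.06 m and y of offcut1 in the frame of scrap_bin between -0.08 and 0.08 m and z of each of offcut1, offcut2, offcut3, offcut4 in the frame of scrap_bin below 0.07 m and contact force between the fingers and offcut1 below 0.1 N and x of offcut2 in the frame of scrap_bin between -0.06 and 0.06 m and y of offcut2 in the frame of scrap_bin between -0.08 and 0.08 m and contact force between the fingers and offcut2 below 0.1 N and x of offcut3 in the frame of scrap_bin between -0.06 and 0.06 m and y of offcut3 in the frame of scrap_bin between -0.08 and 0.08 m and contact force between the fingers and offcut3 below 0.1 N and x of offcut4 in the frame of scrap_bin between -0.06 and 0.06 m and y of offcut4 in the frame of scrap_bin between -0.08 and 0.08 m and contact force between the fingers and offcut4 below 0.1 N and value of joint each of start, stop_slide below 0.002 m); the robot touches nothing.
It fails at once if the start button is pressed while the cover is not on its pins (value of joint start above 0.003 m and (z of cover in the frame of trap below 0.065 m or z of cover in the frame of trap above 0.076 m or horizontal distance between cover and trap_seat above 0.008 m)).
It fails at once if one of the other things on the bench is pushed more than 4 cm away (distance of any of tape_measure, glue_bottle, tape_roll, hammer, try_square, wax_can, brush from where it was at the start of the episode above 0.04 m).
Of offcut1, offcut2, offcut3, offcut4 only 2 to 4 are there at a start; the rules pass over those that are not, and their reading is None.
At some moment in a run one of offcut1, offcut2, offcut3, offcut4 may be knocked a few centimetres aside while the robot is not near it.
Once in a run the grip may slacken for a moment while it holds something.
It also fails if it takes over 210 s, if anything falls off the work surface, if the arm or the gripper's body presses on something with over 40 N, if the wrist force passes 120 N, or if a joint passes its speed limit or range.

## Working session

There is one attempt and no reset: what is moved stays moved. The work goes in short steps, Python scripts to look and compute and a tool call to move; the robot and the scene stay as the last step left them, time stands still between calls to the robot, and variables do not carry over. Pictures are saved under pics/ and viewed, about 12 in all and at most 16, crops included, and the job is handed in when it is done.

Besides the shell and the picture viewer there is one more tool, called by a JSON object that holds its "fn" and its "kwargs", one argument or row to a line. carry_out: Moves the arm, as the interface text tells. Its arguments: {"type":"object","properties":{"targets":{"type":"array"},"force":{"type":"number"}},"required":["targets"]}

```bash
mkdir -p pics; python3 - <<'E'
from rig import env, grab_frame, get_calibration
import cv2
for n in("top","scene"):
    c=get_calibration(n);print(n,c)
    cv2.imwrite(f"pics/{n}0.png",grab_frame(n))
print(env.state())
E
```

```text
top {'camera_matrix': array([[459.63595731,   0.        , 315.73312712],
       [  0.        , 459.63595731, 199.86397908],
       [  0.        ,   0.        ,   1.        ]]), 'xyz': array([ 0.33933734, -0.00942618,  1.71880469]), 'rotation': array([-2.17528913,  2.15293378, -0.12126374])}
scene {'camera_matrix': array([[466.84820317,   0.        , 309.10661454],
       [  0.        , 466.84820317, 197.28092022],
       [  0.        ,   0.        ,   1.        ]]), 'xyz': array([1.44429831, 0.09940414, 1.27072178]), 'rotation': array([-1.71389835, -1.96587962,  0.6687442 ])}
{'clock': 0.1, 'qpos': array([-1.09123527,  0.68988119, -0.19451789,  1.566185  ,  0.15730641,
        0.9025219 , -0.21510431]), 'qd': array([-0.00192618, -0.00271735,  0.00089039, -0.00220561, -0.00097483,
       -0.00078042,  0.00078251]), 'joint_torque': array([-3.07444978e-03, -5.28503251e+01, -1.27139971e+00, -1.53837347e+01,
       -5.25416562e-02,  1.94457774e-03,  3.02688579e-05]), 'eef_pos': array([0.26927266, 0.56341511, 0.23801667]), 'tool_rot': array([-0.87590242,  1.38900351,  0.87432739]), 'contact_force': array([-0.19038001,  0.03939368,  0.06217981]), 'ft_torque': array([-0.02781127,  0.02561511, -0.07642067]), 'grip_width': 0.08794878126508639}
```

View pics/top0.png

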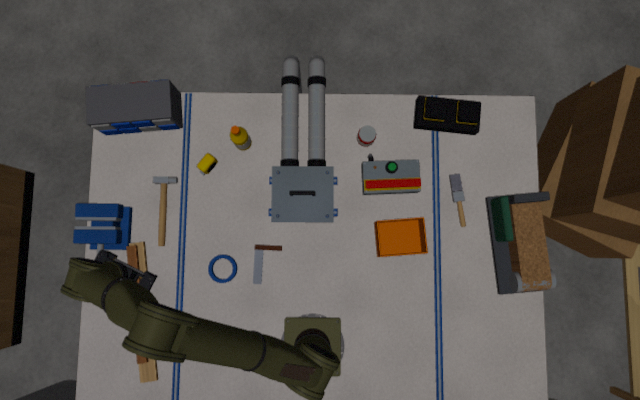

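View pics/scene0.png

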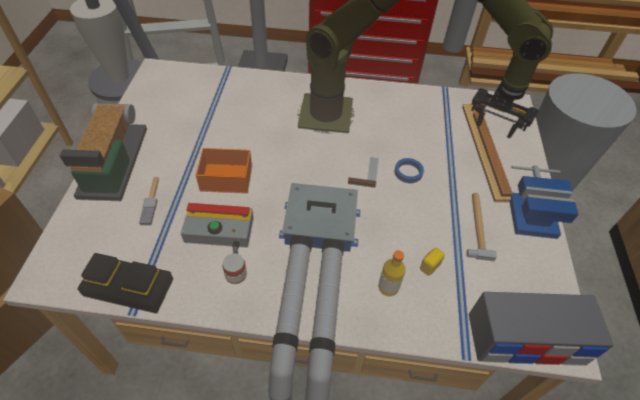

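The top view shows the cover on the trap (303,193), the switch box (391,177), the bin (401,237) and free bench around (222,213). In the scene view the same things appear at (320,215), (217,222) and (225,170).

```bash
cat > h.py <<'E'
import numpy as np, cv2
from rig import env, grab_frame, get_calibration
from scipy.spatial.transform import Rotation as R
def ray(n,px,z):
    c=get_calibration(n); r=R.from_rotvec(c["rotation"])
    p=np.atleast_2d(np.asarray(px,float)); K=c["camera_matrix"]
    d=r.apply(np.c_[(p-K[:2,2])/[K[0,0],K[1,1]],np.ones(len(p))])
    return c["xyz"]+d*((z-c["xyz"][2])/d[:,2])[:,None]
def proj(n,P):
    c=get_calibration(n); q=R.from_rotvec(c["rotation"]).inv().apply(np.atleast_2d(P)-c["xyz"])
    K=c["camera_matrix"]; return q[:,:2]/q[:,2:]*[K[0,0],K[1,1]]+K[:2,2]
def mask(im,lo,hi,box):
    m=cv2.inRange(cv2.cvtColor(im,cv2.COLOR_BGR2HSV),np.array(lo),np.array(hi)); z=np.zeros_like(m)
    x0,y0,x1,y1=box; z[y0:y1,x0:x1]=m[y0:y1,x0:x1]; return z
def blobs(m,amin=20):
    cs=cv2.findContours(m,cv2.RETR_EXTERNAL,cv2.CHAIN_APPROX_NONE)[0]
    return sorted([c[:,0] for c in cs if cv2.contourArea(c)>=amin],key=lambda c:-cv2.contourArea(c))
def rect(n,c,z):
    w=ray(n,c,z)[:,:2].astype(np.float32)*1000
    (cx,cy),(a,b),t=cv2.minAreaRect(w); 
    if a<b: a,b,t=b,a,t+90
    return np.round([cx,cy,a,b,(t+90)%180-90],1)   # mm, long side, short, angle of long side from x
def tool(yaw): # pointing down, jaw axis (tool z) at angle yaw from world x
    z=np.array([np.cos(yaw),np.sin(yaw),0]); x=np.array([0,0,-1.]); return R.from_matrix(np.c_[x,np.cross(z,x),z])
def go(P,yaw,p0=None,r0=None):
    s=env.state(); p0=s["eef_pos"] if p0 is None else np.array(p0); r0=R.from_rotvec(s["tool_rot"]) if r0 is None else r0
    T=min((tool(yaw),tool(yaw+np.pi)),key=lambda T:(r0.inv()*T).magnitude())
    print("row",np.round((r0.inv()*T).as_rotvec(),3),np.round(r0.inv().apply(np.array(P)-p0)*100,2))
def st():
    s=env.state(); M=R.from_rotvec(s["tool_rot"]).as_matrix()
    print("t",round(s["clock"],2),"p",s["eef_pos"].round(4),"xdir",M[:,0].round(3),"jawyaw",np.degrees(np.arctan2(M[1,2],M[0,2])).round(2),"F",s["contact_force"].round(1),"w",round(s["grip_width"],4),"q",s["qpos"].round(2))
E
python3 - <<'E'
from h import *
t=cv2.imread("pics/top0.png"); s=cv2.imread("pics/scene0.png")
for name,im,lo,hi,box,z in [("bar",t,(0,150,80),(6,255,255),(350,165,430,200),.081),("green",t,(50,80,60),(90,255,255),(370,155,410,180),.065),
  ("bin",t,(5,150,60),(18,255,255),(365,210,440,265),.085),("cover",t,(90,20,60),(115,110,255),(262,165,345,235),.075),("handle",t,(0,0,0),(180,255,60),(280,180,325,205),.043+.07)]:
    for b in blobs(mask(im,lo,hi,box))[:2]: print(name,rect("top",b,z),b.min(0),b.max(0))
for name,lo,hi,box,z in [("bar",(0,150,80),(6,255,255),(170,190,270,225),.081),("green",(50,80,60),(90,255,255),(200,215,230,240),.065),("handle",(0,0,0),(180,255,60),(295,195,345,220),.113)]:
    for b in blobs(mask(s,lo,hi,box))[:2]: print("scene",name,rect("scene",b,z),b.min(0),b.max(0))
st()
E
```

```text
bar [ 586.5 -286.8  196.    26.4  -87.3] [366 179] [420 187]
green [ 6.501e+02 -2.844e+02  2.590e+01  2.570e+01  6.000e-01] [388 163] [395 170]
bin [ 394.2 -311.   176.8  127.   -85. ] [375 218] [427 256]
cover [546.8  38.6 247.6 199.8 -89.4] [268 166] [337 221]
handle [543.1  39.5  91.6  14.2 -89.4] [289 191] [315 195]
scene bar [ 593.9 -285.8  194.1   28.1  -86.8] [188 204] [248 214]
scene green [ 646.  -287.3   29.2   27.4   51.4] [209 221] [218 229]
t 0.1 p [0.2693 0.5634 0.238 ] xdir [-0.001 -0.001 -1.   ] jawyaw 64.46 F [-0.2  0.   0.1] w 0.0879 q [-1.09  0.69 -0.19  1.57  0.16  0.9  -0.22]
```

```bash
python3 - <<'E'
import cv2,numpy as np
t=cv2.imread("pics/top0.png")[140:265,250:440]
cv2.imwrite("pics/c0.png",cv2.resize(t,None,fx=4,fy=4,interpolation=cv2.INTER_CUBIC))
E
```

```text
(no output)
```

View pics/c0.png

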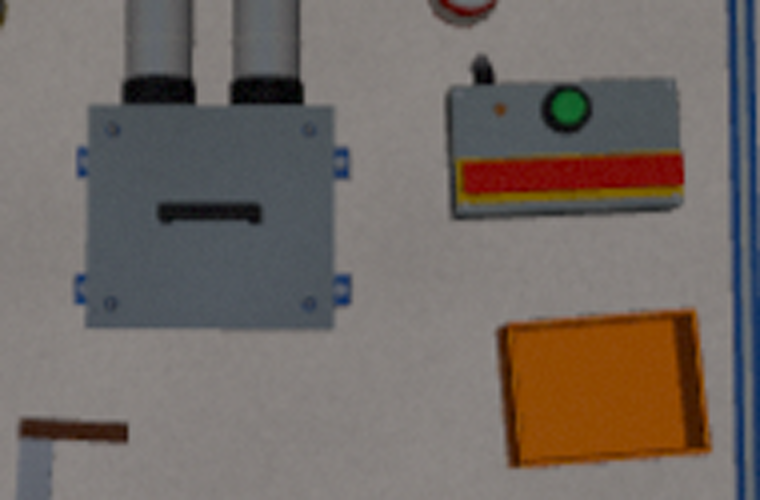

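The crop shows the red bar at crop (573,173), the button at (567,108), the cover with its handle at (210,213) and the bin at (605,390).

```bash
python3 - <<'E'
from h import *
go([.589,-.2865,.20],.047); go([.43,.14,.26],.4)
E
```

```text
row [ 1.078e+00 -1.000e-03  1.000e-03] [  3.91 -65.49 -62.9 ]
row [ 0.725 -0.001  0.001] [ -2.14 -32.76 -31.28]
```

{"fn": "carry_out", "kwargs": {
  "targets": [
    [0.2,0,0,-2,-9,-9,0],
    [0.72,0,0,-2.1,-32.8,-31.3,1],
    [0.72,0,0,-2.1,-32.8,-31.3,1],
    [0.72,0,0,-2.1,-32.8,-31.3,1],
    [0.72,0,0,-2.1,-32.8,-31.3,1],
    [0.72,0,0,-2.1,-32.8,-31.3,1],
    [0.72,0,0,-2.1,-32.8,-31.3,1],
    [0.72,0,0,-2.1,-32.8,-31.3,1],
    [0.72,0,0,-2.1,-32.8,-31.3,1],
    [0.72,0,0,-2.1,-32.8,-31.3,1],
    [0.72,0,0,-2.1,-32.8,-31.3,1],
    [0.72,0,0,-2.1,-32.8,-31.3,1]
  ]
}}

```text
clock: 1.1
eef_pos: [0.4328, 0.1312, 0.2598]
tool_rot: [-0.311, 1.549, 0.303]
contact_force: [0.3, 0.7, -1.0]
grip_width: 0.0102
```

```bash
python3 - <<'E'
from h import *
st();go([.589,-.2865,.12],.047)
E
```

```text
t 1.1 p [0.4328 0.1312 0.2598] xdir [ 0.001 -0.005 -1.   ] jawyaw 22.42 F [ 0.3  0.7 -1. ] w 0.0102 q [-0.38  0.44 -0.03  2.04  0.03  0.67 -0.04]
row [ 0.344 -0.     0.005] [ 14.2  -44.51  -1.48]
```

{"fn": "carry_out", "kwargs": {
  "targets": [
    [0.344,0,0,14,-44.5,-1.5,1],
    [0.344,0,0,14,-44.5,-1.5,1],
    [0.344,0,0,14,-44.5,-1.5,1],
    [0.344,0,0,14,-44.5,-1.5,1],
    [0.344,0,0,14,-44.5,-1.5,1],
    [0.344,0,0,14,-44.5,-1.5,1],
    [0.344,0,0,14,-44.5,-1.5,1],
    [0.344,0,0,14,-44.5,-1.5,1],
    [0.344,0,0,14,-44.5,-1.5,1],
    [0.344,0,0,14,-44.5,-1.5,1],
    [0.344,0,0,14,-44.5,-1.5,1],
    [0.344,0,0,14,-44.5,-1.5,1]
  ]
}}

```text
clock: 2.1
eef_pos: [0.5914, -0.2832, 0.1173]
tool_rot: [-0.046, 1.572, 0.038]
contact_force: [-1.3, -1.2, 0.1]
grip_width: 0.0002
```

{"fn": "carry_out", "kwargs": {
  "targets": [
    [0,0,0,0,0,0,1],
    [0,0,0,0,0,0,1],
    [0,0,0,0,0,0,1],
    [0,0,0,0,0,0,1],
    [0,0,0,0,0,0,1],
    [0,0,0,0,0,0,1]
  ]
}}

```text
clock: 2.6
eef_pos: [0.5923, -0.2734, 0.1203]
tool_rot: [-0.049, 1.57, 0.05]
contact_force: [-0.4, -0.3, -0.1]
grip_width: 0.0004
```

```bash
python3 - <<'E'
from h import *
st();go([.589,-.2865,.0715],.047)
E
```

```text
t 2.6 p [ 0.5923 -0.2734  0.1203] xdir [ 0.  0. -1.] jawyaw 3.6 F [-0.4 -0.3 -0.1] w 0.0004 q [ 0.37  0.87 -0.02  1.58  0.02  0.7   0.41]
row [ 0.016  0.    -0.   ] [ 4.88 -1.29 -0.42]
```

{"fn": "carry_out", "kwargs": {
  "targets": [
    [0.016,0,0,0,-1.3,-0.4,1],
    [0.016,0,0,0,-1.3,-0.4,1],
    [0.016,0,0,2,-1.3,-0.4,1],
    [0.016,0,0,3,-1.3,-0.4,1],
    [0.016,0,0,4,-1.3,-0.4,1],
    [0.016,0,0,4.5,-1.3,-0.4,1],
    [0.016,0,0,4.9,-1.3,-0.4,1],
    [0.016,0,0,4.9,-1.3,-0.4,1],
    [0.016,0,0,4.9,-1.3,-0.4,1],
    [0.016,0,0,4.9,-1.3,-0.4,1],
    [0.016,0,0,4.9,-1.3,-0.4,1],
    [0.016,0,0,4.9,-1.3,-0.4,1]
  ]
}}

```text
clock: 3.6
eef_pos: [0.588, -0.2885, 0.0733]
tool_rot: [-0.035, 1.572, 0.034]
contact_force: [-6.0, 1.2, 18.4]
grip_width: 0.0003
```

```bash
python3 - <<'E'
from h import *
st(); print(env.state()["ft_torque"])
E
```

```text
t 3.6 p [ 0.588  -0.2885  0.0733] xdir [-0.001 -0.    -1.   ] jawyaw 2.54 F [-6.   1.2 18.4] w 0.0003 q [ 0.39  0.94 -0.01  1.59  0.02  0.62  0.41]
[0.40954752 1.3783015  0.00660922]
```

{"fn": "carry_out", "kwargs": {
  "targets": [
    [0,0,0,0,0,0,1],
    [0,0,0,0,0,0,1],
    [0,0,0,0,0,0,1],
    [0,0,0,-3,0,0,1],
    [0,0,0,-7,0,0,0],
    [0,0,0,-11,0,0,-1],
    [0,0,0,-11,0,0,-1],
    [0,0,0,-11,0,0,-1],
    [0,0,0,-11,0,0,-1],
    [0,0,0,-11,0,0,-1]
  ]
}}

```text
clock: 4.43
eef_pos: [0.5877, -0.2874, 0.1789]
tool_rot: [-0.034, 1.574, 0.037]
contact_force: [0.6, -0.2, -0.1]
grip_width: 0.0388
```

```bash
python3 - <<'E'
from h import *
st();go([.544,.039,.17],.010)
E
```

```text
t 4.43 p [ 0.5877 -0.2874  0.1789] xdir [-0.003  0.002 -1.   ] jawyaw 2.59 F [ 0.6 -0.2 -0.1] w 0.0388 q [ 0.39  0.8  -0.01  1.53  0.01  0.82  0.42]
row [ 0.035 -0.003 -0.002] [ 0.96 32.8  -2.89]
```

{"fn": "carry_out", "kwargs": {
  "targets": [
    [0.035,0,0,1,32.8,-2.9,-1],
    [0.035,0,0,1,32.8,-2.9,-1],
    [0.035,0,0,1,32.8,-2.9,-1],
    [0.035,0,0,1,32.8,-2.9,-1],
    [0.035,0,0,1,32.8,-2.9,-1],
    [0.035,0,0,1,32.8,-2.9,-1],
    [0.035,0,0,1,32.8,-2.9,-1],
    [0.035,0,0,1,32.8,-2.9,-1],
    [0.035,0,0,1,32.8,-2.9,-1],
    [0.035,0,0,1,32.8,-2.9,-1],
    [0.035,0,0,1,32.8,-2.9,-1],
    [0.035,0,0,1,32.8,-2.9,-1]
  ]
}}

```text
clock: 5.43
eef_pos: [0.5448, 0.0362, 0.17]
tool_rot: [-0.007, 1.572, 0.005]
contact_force: [0.2, 0.4, 0.5]
grip_width: 0.0879
```

{"fn": "carry_out", "kwargs": {
  "targets": [
    [0,0,0,0,0,0,-1],
    [0,0,0,0,0,0,-1],
    [0,0,0,0,0,0,-1],
    [0,0,0,0,0,0,-1]
  ]
}}

```text
clock: 5.77
eef_pos: [0.5452, 0.0377, 0.1707]
tool_rot: [-0.007, 1.571, 0.007]
contact_force: [0.4, -0.5, -0.6]
grip_width: 0.0881
```

```bash
python3 - <<'E'
from h import *
st();go([.544,.039,.088],.010)
E
```

```text
t 5.77 p [0.5452 0.0377 0.1707] xdir [ 0. -0. -1.] jawyaw 0.5 F [ 0.4 -0.5 -0.6] w 0.0881 q [-0.19  0.68  0.05  1.88 -0.06  0.58 -0.08]
row [-0.001  0.     0.   ] [ 8.27  0.14 -0.12]
```

Descend, then close gently so the arm settles on the handle.

{"fn": "carry_out", "kwargs": {
  "targets": [
    [0,0,0,4,0.1,-0.1,-1],
    [0,0,0,8.2,0.1,-0.1,-1],
    [0,0,0,8.2,0.1,-0.1,-1],
    [0,0,0,8.2,0.1,-0.1,-1],
    [0,0,0,8.2,0.1,-0.1,0],
    [0,0,0,8.2,0.1,-0.1,1],
    [0,0,0,8.2,0.1,-0.1,1],
    [0,0,0,8.2,0.1,-0.1,1],
    [0,0,0,8.2,0.1,-0.1,1],
    [0,0,0,8.2,0.1,-0.1,1],
    [0,0,0,8.2,0.1,-0.1,1],
    [0,0,0,8.2,0.1,-0.1,1]
  ],
  "force": 10
}}

```text
clock: 6.77
eef_pos: [0.5441, 0.0394, 0.0889]
tool_rot: [-0.008, 1.571, 0.008]
contact_force: [0.4, -0.0, -0.3]
grip_width: 0.0368
```

{"fn": "carry_out", "kwargs": {
  "targets": [
    [0,0,0,0,0,0,1],
    [0,0,0,0,0,0,1],
    [0,0,0,0,0,0,1],
    [0,0,0,0,0,0,1],
    [0,0,0,0,0,0,1]
  ],
  "force": 50
}}

```text
clock: 7.18
eef_pos: [0.5452, 0.0394, 0.0887]
tool_rot: [-0.008, 1.569, 0.008]
contact_force: [2.3, 0.3, -2.1]
grip_width: 0.0131
```

```bash
python3 - <<'E'
from h import *
st()
t=grab_frame("top")
print(rect("top",blobs(mask(t,(5,150,60),(18,255,255),(365,210,440,265)))[0],.085))
E
```

```text
t 7.18 p [0.5452 0.0394 0.0887] xdir [ 0.002  0.    -1.   ] jawyaw 0.57 F [ 2.3  0.3 -2.1] w 0.0131 q [-0.18  0.82  0.04  1.93 -0.07  0.39 -0.08]
[ 394.1 -310.9  177.1  127.   -85. ]
```

{"fn": "carry_out", "kwargs": {
  "targets": [
    [0,0,0,-1,0,0,1],
    [0,0,0,-2,0,0,1],
    [0,0,0,-4,0,0,1],
    [0,0,0,-7,0,0,1],
    [0,0,0,-10,0,0,1],
    [0,0,0,-12,0,0,1],
    [0,0,0,-12,0,0,1],
    [0,0,0,-12,0,0,1],
    [0,0,0,-12,0,0,1]
  ],
  "force": 60
}}

```text
clock: 7.98
eef_pos: [0.5421, 0.0393, 0.2076]
tool_rot: [-0.008, 1.575, 0.008]
contact_force: [-0.3, 0.2, -4.5]
grip_width: 0.0125
```

```bash
python3 - <<'E'
from h import *
st()
t=grab_frame("top"); cv2.imwrite("pics/top1.png",t); s=grab_frame("scene"); cv2.imwrite("pics/scene1.png",s)
t0=cv2.imread("pics/top0.png")
for n,lo,hi,box,z in [("tapem",(20,120,80),(35,255,255),(190,145,220,178),.066),("roll",(100,100,60),(120,255,255),(203,248,244,290),.025),("sq",(0,60,20),(15,200,130),(250,240,285,255),.01)]:
    b=blobs(mask(t0,lo,hi,box))[0]; print(n,rect("top",b,z))
print(proj("top",[[.48,.36,0]]), ray("top",[[182,270],[190,170],[254,243],[207,174]],0))
E
```

```text
t 7.98 p [0.5421 0.0393 0.2076] xdir [-0.004 -0.    -1.   ] jawyaw 0.59 F [-0.3  0.2 -4.5] w 0.0125 q [-0.2   0.63  0.06  1.85 -0.06  0.67 -0.09]
tapem [657.7 392.9  66.5  44.2 -37.8]
roll [274.  328.3  98.3  97.9 -87.9]
sq [353.1 165.6  97.3  16.2  87.2]
[[217.19593681 212.61183014]] [[0.26579077 0.48287406 0.        ]
 [0.64086969 0.46856421 0.        ]
 [0.36795402 0.21912777 0.        ]
 [0.62619713 0.40359831 0.        ]]
```

{"fn": "carry_out", "kwargs": {
  "targets": [
    [0,0,0,0,2,-0.5,1],
    [0,0,0,0,5,-1,1],
    [0,0,0,0,8,-2,1],
    [0,0,0,0,11,-2.5,1],
    [0,0,0,0,14,-3,1],
    [0,0,0,0,17,-4,1],
    [0,0,0,0,20,-4.5,1],
    [0,0,0,0,23,-5,1],
    [0,0,0,0,26,-6,1],
    [0,0,0,0,29,-6.5,1],
    [0,0,0,0,30.6,-6.8,1],
    [0,0,0,0,30.6,-6.8,1]
  ]
}}

```text
clock: 9.08
eef_pos: [0.4697, 0.3506, 0.2068]
tool_rot: [-0.012, 1.574, 0.016]
contact_force: [0.3, -0.2, -5.5]
grip_width: 0.0128
```

{"fn": "carry_out", "kwargs": {
  "targets": [
    [0,0,0,2,0,0,1],
    [0,0,0,5,0,0,1],
    [0,0,0,8,0,0,1],
    [0,0,0,11,0,0,1],
    [0,0,0,14,0,0,1],
    [0,0,0,16,0,0,1],
    [0,0,0,16,0,0,1],
    [0,0,0,16,0,0,1],
    [0,0,0,16,0,0,1]
  ]
}}

```text
clock: 9.83
eef_pos: [0.4737, 0.3445, 0.0493]
tool_rot: [-0.007, 1.57, 0.008]
contact_force: [1.0, 0.4, -3.7]
grip_width: 0.0129
```

```bash
python3 - <<'E'
from h import *
st();go([.475,.345,.0187],.010)
E
```

```text
t 9.83 p [0.4737 0.3445 0.0493] xdir [ 0.001  0.    -1.   ] jawyaw 0.54 F [ 1.   0.4 -3.7] w 0.0129 q [-0.75  0.92  0.07  1.82 -0.15  0.41 -0.56]
row [-0.001  0.001 -0.   ] [3.06 0.05 0.13]
```

View pics/scene1.png

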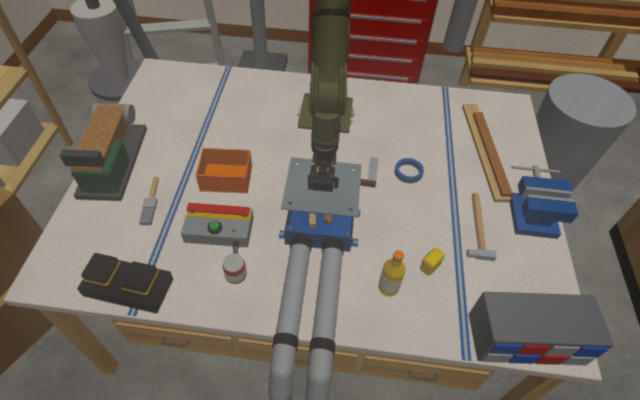

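The scene picture shows the cover held level above the trap, with two offcuts visible at (312,219) and (328,217). Next I lower the cover, release it and back off.

{"fn": "carry_out", "kwargs": {
  "targets": [
    [0,0,0,1,0,0.1,1],
    [0,0,0,2,0,0.1,1],
    [0,0,0,2.6,0,0.1,1],
    [0,0,0,3.0,0,0.1,1],
    [0,0,0,3.1,0,0.1,1],
    [0,0,0,3.1,0,0.1,1],
    [0,0,0,3.1,0,0.1,1],
    [0,0,0,3.1,0,0.1,1]
  ]
}}

```text
clock: 10.5
eef_pos: [0.4736, 0.3444, 0.0189]
tool_rot: [-0.008, 1.571, 0.008]
contact_force: [-2.8, -1.2, 7.6]
grip_width: 0.0128
```

{"fn": "carry_out", "kwargs": {
  "targets": [
    [0,0,0,0,0,0,0.6],
    [0,0,0,0,0,0,0.2],
    [0,0,0,0,0,0,0],
    [0,0,0,0,0,0,0],
    [0,0,0,0,0,0,0],
    [0,0,0,0,0,0,0]
  ]
}}

```text
clock: 11.0
eef_pos: [0.4741, 0.3447, 0.0177]
tool_rot: [-0.008, 1.571, 0.008]
contact_force: [-0.4, -0.0, -0.2]
grip_width: 0.0439
```

```bash
python3 - <<'E'
from h import *
st()
E
```

```text
t 11.0 p [0.4741 0.3447 0.0177] xdir [ 0.  0. -1.] jawyaw 0.57 F [-0.4 -0.  -0.2] w 0.0439 q [-0.74  0.97  0.06  1.82 -0.15  0.36 -0.56]
```

{"fn": "carry_out", "kwargs": {
  "targets": [
    [0,0,0,-3,0,0,0],
    [0,0,0,-7,0,0,0],
    [0,0,0,-11,0,0,0],
    [0,0,0,-15,0,0,0],
    [0,0,0,-20,0,0,0],
    [0,0,0,-20,0,0,0],
    [0,0,0,-20,0,0,0],
    [0,0,0,-20,0,0,0]
  ]
}}

```text
clock: 11.67
eef_pos: [0.4737, 0.3445, 0.2175]
tool_rot: [-0.008, 1.571, 0.008]
contact_force: [0.4, -0.6, -0.8]
grip_width: 0.0445
```

```bash
python3 - <<'E'
from h import *
st()
t=grab_frame("top"); s=grab_frame("scene"); cv2.imwrite("pics/top2.png",t); cv2.imwrite("pics/scene2.png",s)
a=cv2.resize(t[160:230,262:345],None,fx=7,fy=7,interpolation=cv2.INTER_CUBIC)
b=cv2.resize(s[185:255,275:365],None,fx=7,fy=7,interpolation=cv2.INTER_CUBIC)
cv2.imwrite("pics/c2.png",a); cv2.imwrite("pics/c2s.png",b)
E
```

```text
t 11.67 p [0.4737 0.3445 0.2175] xdir [-0.  0. -1.] jawyaw 0.58 F [ 0.4 -0.6 -0.8] w 0.0445 q [-0.78  0.66  0.13  1.72 -0.12  0.76 -0.58]
```

View pics/c2.png

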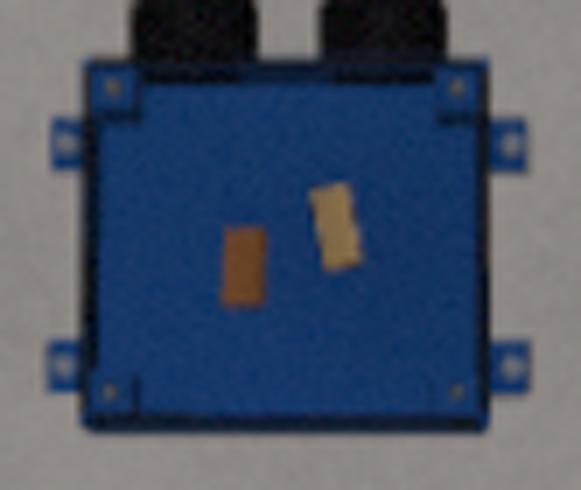

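View pics/c2s.png

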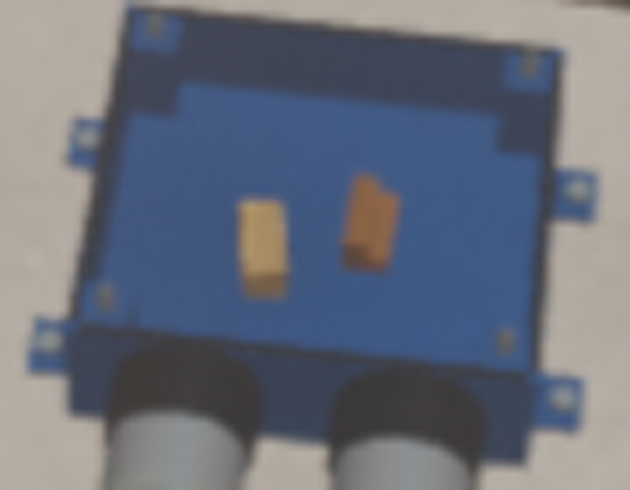

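Two offcuts are present: a pale one at crop (336,226) and the rabbeted brown offcut4 at (245,266). The scene crop confirms it.

```bash
cat > off.py <<'E'
from h import *
def offs(t,s):
    for n,im,box in (("top",t,(270,168,337,222)),("scene",s,(285,190,350,240))):
        for b in blobs(mask(im,(5,60,60),(30,255,255),box),15): 
            m=np.zeros(im.shape[:2],np.uint8); cv2.drawContours(m,[b],-1,255,-1)
            print(n,rect(n,b,.040 if n=="top" else .034),cv2.mean(im,m)[:3],b.mean(0).round(1))
E
python3 - <<'E'
from off import *
offs(cv2.imread("pics/top2.png"),cv2.imread("pics/scene2.png")); 
t=cv2.imread("pics/top2.png"); b=blobs(mask(t,(100,120,40),(125,255,255),(270,160,335,225)))[0]; print(rect("top",b,.07))
E
```

```text
top [535.5  61.8  33.4  18.4   0.8] (41.189655172413794, 63.93103448275862, 96.74137931034483) [296.6 197.7]
top [556.4  14.2  37.2  18.4   0.7] (72.76363636363637, 102.36363636363636, 123.9090909090909) [309.5 192. ]
scene [561.5  13.4  49.1  18.9  14.8] (96.15068493150685, 128.60273972602738, 151.83561643835617) [312.  219.8]
scene [540.7  60.1  45.   19.6   5.9] (71.171875, 94.71875, 129.078125) [327.3 216.8]
[541.9  40.6 230.5 189.3 -89.4]
```

```bash
python3 - <<'E'
from h import *
go([.558,.014,.15],.17)
r=tool(.17)*R.from_rotvec([0,0,0]); go([.558,.014,.024],.17,[.558,.014,.15],tool(.17))
E
```

```text
row [-0.16  -0.003  0.002] [  6.62 -33.06   8.2 ]
row [0. 0. 0.] [12.6  0.   0. ]
```

{"fn": "carry_out", "kwargs": {
  "targets": [
    [-0.16,0,0,0,-4,1,-1],
    [-0.16,0,0,0,-8,2,-1],
    [-0.16,0,0,0,-33,8.1,-1],
    [-0.16,0,0,0,-33,8.1,-1],
    [-0.16,0,0,0,-33,8.1,-1],
    [-0.16,0,0,0,-33,8.1,-1],
    [-0.16,0,0,0,-33,8.1,-1],
    [-0.16,0,0,0,-33,8.1,-1],
    [-0.16,0,0,3,-33,8.1,-1],
    [-0.16,0,0,6,-33,8.1,-1],
    [-0.16,0,0,6.6,-33,8.1,-1],
    [-0.16,0,0,6.6,-33,8.1,-1]
  ]
}}

```text
clock: 12.77
eef_pos: [0.5556, 0.0157, 0.1484]
tool_rot: [-0.133, 1.575, 0.135]
contact_force: [-0.0, -0.1, 0.7]
grip_width: 0.0883
```

{"fn": "carry_out", "kwargs": {
  "targets": [
    [0,0,0,0,0,0,-1],
    [0,0,0,0,0,0,-1],
    [0,0,0,0,0,0,-1]
  ]
}}

```text
clock: 13.02
eef_pos: [0.5591, 0.0163, 0.1529]
tool_rot: [-0.134, 1.564, 0.135]
contact_force: [0.3, -0.3, 0.7]
grip_width: 0.0883
```

```bash
python3 - <<'E'
from h import *
st();go([.558,.014,.024],.17)
E
```

```text
t 13.02 p [0.5591 0.0163 0.1529] xdir [ 0.002  0.    -1.   ] jawyaw 9.82 F [ 0.3 -0.3  0.7] w 0.0883 q [-0.12  0.72  0.02  1.86 -0.02  0.56  0.08]
row [ 0.001  0.002 -0.   ] [12.89 -0.21 -0.18]
```

{"fn": "carry_out", "kwargs": {
  "targets": [
    [0,0,0,4,-0.2,-0.1,-1],
    [0,0,0,8,-0.2,-0.1,-1],
    [0,0,0,11,-0.2,-0.1,-1],
    [0,0,0,12.5,-0.2,-0.1,-1],
    [0,0,0,12.8,-0.2,-0.1,-1],
    [0,0,0,12.8,-0.2,-0.1,0],
    [0,0,0,12.8,-0.2,-0.1,1],
    [0,0,0,12.8,-0.2,-0.1,1],
    [0,0,0,12.8,-0.2,-0.1,1],
    [0,0,0,12.8,-0.2,-0.1,1],
    [0,0,0,12.8,-0.2,-0.1,1],
    [0,0,0,12.8,-0.2,-0.1,1]
  ],
  "force": 15
}}

```text
clock: 14.02
eef_pos: [0.5579, 0.0134, 0.0242]
tool_rot: [-0.133, 1.566, 0.134]
contact_force: [0.3, 0.6, 0.7]
grip_width: 0.0439
```

```bash
python3 - <<'E'
from h import *
st()
E
```

```text
t 14.02 p [0.5579 0.0134 0.0242] xdir [ 0.001  0.    -1.   ] jawyaw 9.74 F [0.3 0.6 0.7] w 0.0439 q [-0.11  0.94  0.01  1.9  -0.02  0.3   0.08]
```

{"fn": "carry_out", "kwargs": {
  "targets": [
    [0,0,0,0,0,0,1],
    [0,0,0,0,0,0,1],
    [0,0,0,0,0,0,1],
    [0,0,0,-4,0,0,1],
    [0,0,0,-8,0,0,1],
    [0,0,0,-12,0,0,1],
    [0,0,0,-16,0,0,1],
    [0,0,0,-16,0,0,1],
    [0,0,0,-16,0,0,1],
    [0,0,0,-16,0,0,1]
  ]
}}

```text
clock: 14.85
eef_pos: [0.557, 0.0134, 0.1832]
tool_rot: [-0.134, 1.568, 0.134]
contact_force: [-1.2, 0.1, 0.1]
grip_width: 0.0419
```

```bash
python3 - <<'E'
from h import *
st();go([.394,-.290,.15],.087); go([.394,-.290,.085],.087)
t=grab_frame("top");s=grab_frame("scene"); offs=__import__("off").offs; offs(t,s)
E
```

```text
t 14.85 p [0.557  0.0134 0.1832] xdir [-0.001  0.    -1.   ] jawyaw 9.75 F [-1.2  0.1  0.1] w 0.0419 q [-0.12  0.67  0.02  1.84 -0.02  0.63  0.08]
row [ 0.083 -0.001 -0.   ] [  3.34 -27.14 -21.2 ]
row [ 0.083 -0.001 -0.   ] [  9.84 -27.14 -21.19]
scene [540.7  60.1  45.   19.6   5.9] (68.1875, 91.578125, 125.859375) [327.3 216.8]
```

{"fn": "carry_out", "kwargs": {
  "targets": [
    [0.083,0,0,0,-3,-2.3,1],
    [0.083,0,0,0,-6,-4.7,1],
    [0.083,0,0,0,-9,-7,1],
    [0.083,0,0,0,-12,-9.3,1],
    [0.083,0,0,0,-15,-11.7,1],
    [0.083,0,0,0,-18,-14,1],
    [0.083,0,0,0,-21,-16.4,1],
    [0.083,0,0,0,-24,-18.7,1],
    [0.083,0,0,0,-27,-21,1],
    [0.083,0,0,3.3,-27.6,-21.1,1],
    [0.083,0,0,3.3,-27.6,-21.1,1],
    [0.083,0,0,3.3,-27.6,-21.1,1]
  ]
}}

```text
clock: 15.95
eef_pos: [0.3948, -0.2932, 0.1487]
tool_rot: [-0.065, 1.574, 0.071]
contact_force: [-0.1, 1.0, 0.2]
grip_width: 0.0418
```

```bash
python3 - <<'E'
from h import *
st();go([.394,-.300,.05],.087)
E
```

```text
t 15.95 p [ 0.3948 -0.2932  0.1487] xdir [-0.005  0.004 -1.   ] jawyaw 4.95 F [-0.1  1.   0.2] w 0.0418 q [ 0.57  0.67 -0.04  2.05  0.06  0.43  0.57]
row [-0.001 -0.005 -0.004] [ 9.87 -0.72 -0.1 ]
```

{"fn": "carry_out", "kwargs": {
  "targets": [
    [0,0,0,4,-0.7,0,1],
    [0,0,0,8,-0.7,0,1],
    [0,0,0,9.5,-0.7,0,1],
    [0,0,0,9.5,-0.7,0,1],
    [0,0,0,9.5,-0.7,0,0.2],
    [0,0,0,9.5,-0.7,0,-0.3],
    [0,0,0,9.5,-0.7,0,-0.3],
    [0,0,0,9.5,-0.7,0,-0.3],
    [0,0,0,4,-0.7,0,-0.3],
    [0,0,0,0,-0.7,0,-0.3],
    [0,0,0,-3,-0.7,0,-0.3],
    [0,0,0,-3,-0.7,0,-0.3]
  ]
}}

```text
clock: 16.95
eef_pos: [0.4004, -0.3038, 0.188]
tool_rot: [-0.074, 1.559, 0.061]
contact_force: [0.2, 0.8, 0.0]
grip_width: 0.057
```

```bash
python3 - <<'E'
from h import *
st();go([.538,.061,.15],.014)
E
```

```text
t 16.95 p [ 0.4004 -0.3038  0.188 ] xdir [ 0.011 -0.007 -1.   ] jawyaw 4.95 F [0.2 0.8 0. ] w 0.057 q [ 0.59  0.6  -0.05  2.    0.06  0.53  0.58]
row [0.072 0.011 0.008] [ 3.68 35.19 16.81]
```

{"fn": "carry_out", "kwargs": {
  "targets": [
    [0.072,0,0,0,4,2,-1],
    [0.072,0,0,0,8,4,-1],
    [0.072,0,0,0,35,17.4,-1],
    [0.072,0,0,0,35,17.4,-1],
    [0.072,0,0,0,35,17.4,-1],
    [0.072,0,0,0,35,17.4,-1],
    [0.072,0,0,0,35,17.4,-1],
    [0.072,0,0,0,35,17.4,-1],
    [0.072,0,0,0,35,17.4,-1],
    [0.072,0,0,0,35,17.4,-1],
    [0.072,0,0,2,35,17.4,-1],
    [0.072,0,0,3,35,17.4,-1]
  ]
}}

```text
clock: 17.95
eef_pos: [0.5401, 0.0645, 0.1506]
tool_rot: [-0.014, 1.57, 0.015]
contact_force: [-0.7, -0.5, -1.1]
grip_width: 0.088
```

{"fn": "carry_out", "kwargs": {
  "targets": [
    [0,0,0,0,0,0,-1],
    [0,0,0,0,0,0,-1],
    [0,0,0,0,0,0,-1],
    [0,0,0,0,0,0,-1]
  ]
}}

```text
clock: 18.28
eef_pos: [0.5402, 0.0615, 0.1515]
tool_rot: [-0.01, 1.57, 0.01]
contact_force: [-0.5, -0.7, -0.6]
grip_width: 0.0884
```

```bash
python3 - <<'E'
from off import *
st();go([.538,.061,.023],.014)
t=grab_frame("top");s=grab_frame("scene");offs(t,s)
E
```

```text
t 18.28 p [0.5402 0.0615 0.1515] xdir [ 0.001 -0.    -1.   ] jawyaw 0.76 F [-0.5 -0.7 -0.6] w 0.0884 q [-0.24  0.71  0.07  1.9  -0.09  0.53 -0.09]
row [-0.001  0.001  0.   ] [12.85 -0.04 -0.24]
scene [540.7  60.1  45.   19.6   5.9] (68.046875, 91.671875, 125.90625) [327.3 216.8]
```

Offcut4 has not moved, so I can grip it.

{"fn": "carry_out", "kwargs": {
  "targets": [
    [0,0,0,4,0,-0.2,-1],
    [0,0,0,8,0,-0.2,-1],
    [0,0,0,11,0,-0.2,-1],
    [0,0,0,12.5,0,-0.2,-1],
    [0,0,0,12.8,0,-0.2,-1],
    [0,0,0,12.8,0,-0.2,0],
    [0,0,0,12.8,0,-0.2,1],
    [0,0,0,12.8,0,-0.2,1],
    [0,0,0,12.8,0,-0.2,1],
    [0,0,0,12.8,0,-0.2,1],
    [0,0,0,12.8,0,-0.2,1],
    [0,0,0,12.8,0,-0.2,1]
  ]
}}

```text
clock: 19.38
eef_pos: [0.5382, 0.0624, 0.023]
tool_rot: [-0.012, 1.57, 0.012]
contact_force: [0.3, -0.3, 0.9]
grip_width: 0.0437
```

{"fn": "carry_out", "kwargs": {
  "targets": [
    [0,0,0,0,0,0,1],
    [0,0,0,0,0,0,1],
    [0,0,0,0,0,0,1],
    [0,0,0,-4,0,0,1],
    [0,0,0,-8,0,0,1],
    [0,0,0,-12,0,0,1],
    [0,0,0,-16,0,0,1],
    [0,0,0,-16,0,0,1],
    [0,0,0,-16,0,0,1],
    [0,0,0,-16,0,0,1]
  ]
}}

```text
clock: 20.22
eef_pos: [0.5373, 0.0625, 0.1822]
tool_rot: [-0.012, 1.572, 0.012]
contact_force: [-0.1, 0.3, -1.2]
grip_width: 0.0398
```

```bash
python3 - <<'E'
from off import *
st();go([.394,-.320,.15],.087)
E
```

```text
t 20.22 p [0.5373 0.0625 0.1822] xdir [-0.001  0.    -1.   ] jawyaw 0.87 F [-0.1  0.3 -1.2] w 0.0398 q [-0.25  0.66  0.08  1.89 -0.09  0.6  -0.1 ]
row [-0.072 -0.001 -0.   ] [  3.23 -38.02 -14.91]
```

{"fn": "carry_out", "kwargs": {
  "targets": [
    [-0.072,0,0,0,-3.6,-1.4,1],
    [-0.072,0,0,0,-7.2,-2.8,1],
    [-0.072,0,0,0,-10.8,-4.2,1],
    [-0.072,0,0,0,-14.4,-5.6,1],
    [-0.072,0,0,0,-18,-7,1],
    [-0.072,0,0,0,-21.6,-8.4,1],
    [-0.072,0,0,0,-25.2,-9.8,1],
    [-0.072,0,0,0,-28.8,-11.2,1],
    [-0.072,0,0,0,-32.4,-12.6,1],
    [-0.072,0,0,0,-36,-14,1],
    [-0.072,0,0,2,-38,-14.9,1],
    [-0.072,0,0,3.2,-38,-14.9,1]
  ]
}}

```text
clock: 21.22
eef_pos: [0.3901, -0.3252, 0.1481]
tool_rot: [-0.062, 1.574, 0.06]
contact_force: [-0.2, 0.8, 0.2]
grip_width: 0.0398
```

{"fn": "carry_out", "kwargs": {
  "targets": [
    [0,0,0,0,0,0,1],
    [0,0,0,0,0,0,1],
    [0,0,0,0,0,0,1]
  ]
}}

```text
clock: 21.47
eef_pos: [0.395, -0.3184, 0.1501]
tool_rot: [-0.068, 1.571, 0.071]
contact_force: [-0.3, -0.1, 0.0]
grip_width: 0.0396
```

```bash
python3 - <<'E'
from h import *
st();go([.394,-.320,.06],.087)
E
```

```text
t 21.47 p [ 0.395  -0.3184  0.1501] xdir [-0.001  0.002 -1.   ] jawyaw 5.1 F [-0.3 -0.1  0. ] w 0.0396 q [ 0.62  0.68 -0.05  2.    0.06  0.46  0.61]
row [ 0.002 -0.001 -0.002] [ 9.01 -0.17 -0.1 ]
```

{"fn": "carry_out", "kwargs": {
  "targets": [
    [0,0,0,4,0,0,1],
    [0,0,0,8,0,0,1],
    [0,0,0,9,0,0,1],
    [0,0,0,9,0,0,1],
    [0,0,0,9,0,0,0.2],
    [0,0,0,9,0,0,-0.3],
    [0,0,0,9,0,0,-0.3],
    [0,0,0,9,0,0,-0.3],
    [0,0,0,4,0,0,-0.3],
    [0,0,0,0,0,0,-0.3],
    [0,0,0,-4,0,0,-0.3],
    [0,0,0,-7,0,0,-0.3]
  ]
}}

```text
clock: 22.47
eef_pos: [0.3948, -0.32, 0.2242]
tool_rot: [-0.069, 1.568, 0.067]
contact_force: [1.1, -0.6, 0.1]
grip_width: 0.0573
```

```bash
python3 - <<'E'
from h import *
st();go([.43,0,.25],.04); 
E
```

```text
t 22.47 p [ 0.3948 -0.32    0.2242] xdir [ 0.002 -0.001 -1.   ] jawyaw 4.97 F [ 1.1 -0.6  0.1] w 0.0573 q [ 0.63  0.56 -0.06  1.94  0.05  0.65  0.63]
row [0.047 0.002 0.002] [-2.62 31.57  6.29]
```

{"fn": "carry_out", "kwargs": {
  "targets": [
    [0.078,0,0,0,4,1,-0.3],
    [0.078,0,0,0,31.6,6.3,-0.3],
    [0.078,0,0,0,31.6,6.3,-0.3],
    [0.078,0,0,0,31.6,6.3,-0.3],
    [0.078,0,0,0,31.6,6.3,-0.3],
    [0.078,0,0,0,31.6,6.3,-0.3],
    [0.078,0,0,0,31.6,6.3,-0.3],
    [0.078,0,0,0,31.6,6.3,-0.3],
    [0.078,0,0,0,31.6,6.3,-0.3],
    [0.078,0,0,0,31.6,6.3,-0.3]
  ]
}}

```text
clock: 23.3
eef_pos: [0.4302, 0.0025, 0.2215]
tool_rot: [-0.01, 1.569, 0.012]
contact_force: [-0.2, -0.6, -0.1]
grip_width: 0.0574
```

```bash
python3 - <<'E'
from off import *
st();go([.474,.3445,.20],.010)
t=grab_frame("top");s=grab_frame("scene");offs(t,s)
cv2.imwrite("pics/top3.png",t); cv2.imwrite("pics/scene3.png",s)
cv2.imwrite("pics/c3.png",np.hstack([cv2.resize(a,(390,320),interpolation=cv2.INTER_CUBIC) for a in (t[205:269,362:440],s[140:204,188:266])]))
E
```

```text
t 23.3 p [0.4302 0.0025 0.2215] xdir [ 0.002  0.001 -1.   ] jawyaw 0.81 F [-0.2 -0.6 -0.1] w 0.0574 q [-0.13  0.48  0.03  2.15 -0.03  0.51 -0.06]
row [ 0.004  0.002 -0.001] [ 2.18 34.14  4.86]
```

View pics/c3.png

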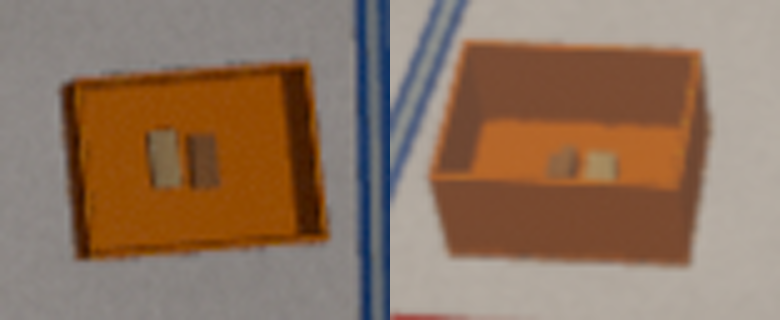

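Both offcuts lie in the bin, at crop (165,158) and (204,160), and no offcuts are detected in the trap. Back to the cover; I also check where its handle is.

{"fn": "carry_out", "kwargs": {
  "targets": [
    [0,0,0,0,4,0.6,-0.5],
    [0,0,0,0,34.1,4.8,-0.5],
    [0,0,0,0,34.1,4.8,-0.5],
    [0,0,0,0,34.1,4.8,-0.5],
    [0,0,0,0,34.1,4.8,-0.5],
    [0,0,0,0,34.1,4.8,-0.5],
    [0,0,0,0,34.1,4.8,-0.5],
    [0,0,0,0,34.1,4.8,-0.5],
    [0,0,0,0,34.1,4.8,-0.5],
    [0,0,0,1,34.1,4.8,-0.5],
    [0,0,0,2.2,34.1,4.8,-0.5],
    [0,0,0,2.2,34.1,4.8,-0.5]
  ]
}}

```text
clock: 24.4
eef_pos: [0.4746, 0.3374, 0.1964]
tool_rot: [-0.008, 1.574, -0.0]
contact_force: [-0.8, -0.8, 0.8]
grip_width: 0.0663
```

{"fn": "carry_out", "kwargs": {
  "targets": [
    [0,0,0,0,0,0,-0.5],
    [0,0,0,0,0,0,-0.5],
    [0,0,0,0,0,0,-0.5],
    [0,0,0,0,0,0,-0.5]
  ]
}}

```text
clock: 24.73
eef_pos: [0.4754, 0.3413, 0.1994]
tool_rot: [-0.006, 1.57, 0.007]
contact_force: [-0.4, -0.2, 0.0]
grip_width: 0.0659
```

```bash
python3 - <<'E'
from h import *
st();go([.4738,.3445,.0185],.010)
for n,f in(("top","top3"),("scene","scene3")):
    im=cv2.imread(f"pics/{f}.png"); c=proj(n,[[.475,.345,.04]])[0].astype(int)
    for b in blobs(mask(im,(0,0,0),(180,255,70),(c[0]-30,c[1]-14,c[0]+30,c[1]+14)))[:1]: print(n,rect(n,b,.043))
E
```

```text
t 24.73 p [0.4754 0.3413 0.1994] xdir [ 0.001  0.001 -1.   ] jawyaw 0.45 F [-0.4 -0.2  0. ] w 0.0659 q [-0.76  0.69  0.1   1.74 -0.1   0.72 -0.6 ]
row [-0.002  0.001 -0.001] [18.09  0.32 -0.18]
top [471.5 340.3  95.3  14.7 -89.4]
scene [487.5 340.4  88.4  32.6  89.2]
```

{"fn": "carry_out", "kwargs": {
  "targets": [
    [0,0,0,4,0.3,-0.2,-0.5],
    [0,0,0,8,0.3,-0.2,-0.5],
    [0,0,0,12,0.3,-0.2,-0.5],
    [0,0,0,15,0.3,-0.2,-0.5],
    [0,0,0,17,0.3,-0.2,-0.5],
    [0,0,0,18.1,0.3,-0.2,-0.5],
    [0,0,0,18.1,0.3,-0.2,-0.5],
    [0,0,0,18.1,0.3,-0.2,0.3],
    [0,0,0,18.1,0.3,-0.2,1],
    [0,0,0,18.1,0.3,-0.2,1],
    [0,0,0,18.1,0.3,-0.2,1],
    [0,0,0,18.1,0.3,-0.2,1]
  ],
  "force": 10
}}

```text
clock: 25.73
eef_pos: [0.4734, 0.3453, 0.0188]
tool_rot: [-0.006, 1.569, 0.008]
contact_force: [0.1, -0.3, 0.5]
grip_width: 0.0348
```

{"fn": "carry_out", "kwargs": {
  "targets": [
    [0,0,0,0,0,0,1],
    [0,0,0,0,0,0,1],
    [0,0,0,0,0,0,1],
    [0,0,0,0,0,0,1],
    [0,0,0,0,0,0,1],
    [0,0,0,0,0,0,1]
  ],
  "force": 60
}}

```text
clock: 26.23
eef_pos: [0.4732, 0.345, 0.0179]
tool_rot: [-0.007, 1.57, 0.007]
contact_force: [1.1, -0.5, 3.1]
grip_width: 0.0128
```

```bash
python3 - <<'E'
from h import *
st()
E
```

```text
t 26.23 p [0.4732 0.345  0.0179] xdir [ 0.001  0.    -1.   ] jawyaw 0.51 F [ 1.1 -0.5  3.1] w 0.0128 q [-0.74  0.97  0.05  1.82 -0.12  0.35 -0.59]
```

{"fn": "carry_out", "kwargs": {
  "targets": [
    [0,0,0,-2,0,0,1],
    [0,0,0,-5,0,0,1],
    [0,0,0,-8,0,0,1],
    [0,0,0,-11,0,0,1],
    [0,0,0,-14,0,0,1],
    [0,0,0,-16,0,0,1],
    [0,0,0,-16,0,0,1],
    [0,0,0,-16,0,0,1],
    [0,0,0,-16,0,0,1]
  ]
}}

```text
clock: 26.98
eef_pos: [0.4714, 0.344, 0.1758]
tool_rot: [-0.009, 1.574, 0.005]
contact_force: [0.0, -1.0, -5.4]
grip_width: 0.0132
```

```bash
python3 - <<'E'
from h import *
st(); go([.5445,.0397,.176],.010)
E
```

```text
t 26.98 p [0.4714 0.344  0.1758] xdir [-0.003 -0.002 -1.   ] jawyaw 0.53 F [ 0.  -1.  -5.4] w 0.0132 q [-0.77  0.72  0.1   1.76 -0.1   0.67 -0.6 ]
row [-0.001 -0.003  0.002] [ 2.00e-02 -3.05e+01  7.03e+00]
```

{"fn": "carry_out", "kwargs": {
  "targets": [
    [0,0,0,0,-2,0.5,1],
    [0,0,0,0,-5,1.1,1],
    [0,0,0,0,-8,1.8,1],
    [0,0,0,0,-11,2.5,1],
    [0,0,0,0,-14,3.2,1],
    [0,0,0,0,-17,3.9,1],
    [0,0,0,0,-20,4.6,1],
    [0,0,0,0,-23,5.3,1],
    [0,0,0,0,-26,6,1],
    [0,0,0,0,-28.5,6.6,1],
    [0,0,0,0,-30,6.9,1],
    [0,0,0,0,-30.5,7,1]
  ]
}}

```text
clock: 27.98
eef_pos: [0.5446, 0.036, 0.1756]
tool_rot: [-0.005, 1.575, 0.0]
contact_force: [-0.1, -0.5, -4.6]
grip_width: 0.0131
```

{"fn": "carry_out", "kwargs": {
  "targets": [
    [0,0,0,0,0,0,1],
    [0,0,0,0,0,0,1],
    [0,0,0,0,0,0,1],
    [0,0,0,0,0,0,1],
    [0,0,0,0,0,0,1]
  ]
}}

```text
clock: 28.4
eef_pos: [0.5453, 0.0421, 0.1776]
tool_rot: [-0.008, 1.571, 0.01]
contact_force: [-0.6, 0.5, -4.6]
grip_width: 0.0131
```

```bash
python3 - <<'E'
from h import *
st(); go([.5445,.0399,.115],.010)
s=grab_frame("scene"); cv2.imwrite("pics/s4.png",cv2.resize(s[150:270,250:390],None,fx=5,fy=5,interpolation=cv2.INTER_CUBIC))
E
```

```text
t 28.4 p [0.5453 0.0421 0.1776] xdir [-0.     0.001 -1.   ] jawyaw 0.65 F [-0.6  0.5 -4.6] w 0.0131 q [-0.17  0.67  0.02  1.87 -0.02  0.6  -0.13]
row [ 0.001 -0.    -0.001] [ 6.26 -0.23 -0.08]
```

View pics/s4.png

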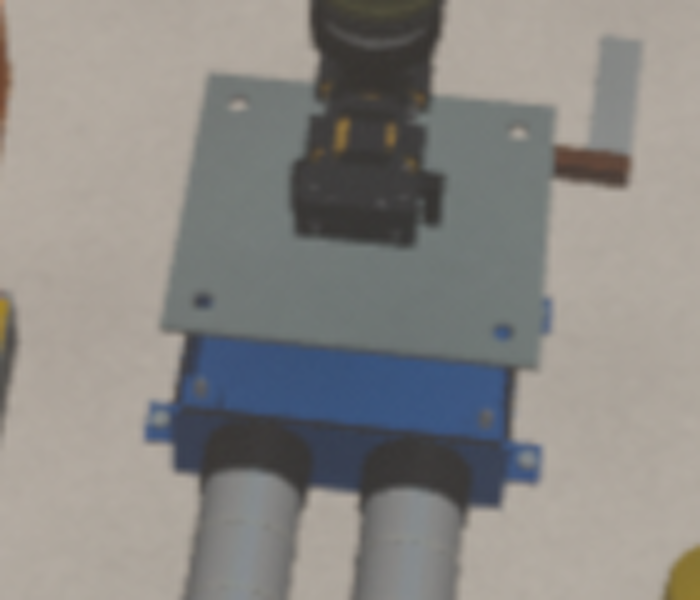

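The crop shows the cover held level and in line above the trap, with its holes at (203,300) and (503,330) over the pins at (200,385) and (487,415).

{"fn": "carry_out", "kwargs": {
  "targets": [
    [0,0,0,2,-0.2,-0.1,1],
    [0,0,0,4,-0.2,-0.1,1],
    [0,0,0,5.5,-0.2,-0.1,1],
    [0,0,0,6.4,-0.2,-0.1,1],
    [0,0,0,6.4,-0.2,-0.1,1],
    [0,0,0,6.4,-0.2,-0.1,1],
    [0,0,0,6.4,-0.2,-0.1,1],
    [0,0,0,6.4,-0.2,-0.1,1]
  ]
}}

```text
clock: 29.12
eef_pos: [0.5455, 0.0387, 0.1147]
tool_rot: [-0.007, 1.569, 0.007]
contact_force: [-1.3, 0.1, -4.1]
grip_width: 0.0127
```

```bash
python3 - <<'E'
from h import *
st(); go([.5445,.0397,.0887],.010)
E
```

```text
t 29.12 p [0.5455 0.0387 0.1147] xdir [ 0.002  0.    -1.   ] jawyaw 0.52 F [-1.3  0.1 -4.1] w 0.0127 q [-0.16  0.77  0.01  1.92 -0.02  0.45 -0.12]
row [-0.001  0.002 -0.   ] [ 2.6  0.1 -0.1]
```

{"fn": "carry_out", "kwargs": {
  "targets": [
    [0,0,0,0.3,0.1,-0.1,1],
    [0,0,0,0.6,0.1,-0.1,1],
    [0,0,0,0.9,0.1,-0.1,1],
    [0,0,0,1.2,0.1,-0.1,1],
    [0,0,0,1.5,0.1,-0.1,1],
    [0,0,0,1.8,0.1,-0.1,1],
    [0,0,0,2.1,0.1,-0.1,1],
    [0,0,0,2.4,0.1,-0.1,1],
    [0,0,0,2.6,0.1,-0.1,1],
    [0,0,0,2.6,0.1,-0.1,1],
    [0,0,0,2.6,0.1,-0.1,1]
  ]
}}

```text
clock: 30.03
eef_pos: [0.5452, 0.0396, 0.0879]
tool_rot: [-0.007, 1.568, 0.007]
contact_force: [5.9, -0.0, -4.1]
grip_width: 0.013
```

```bash
python3 - <<'E'
from h import *
st()
E
```

```text
t 30.03 p [0.5452 0.0396 0.0879] xdir [ 0.003  0.    -1.   ] jawyaw 0.51 F [ 5.9 -0.  -4.1] w 0.013 q [-0.16  0.82  0.01  1.93 -0.02  0.39 -0.13]
```

{"fn": "carry_out", "kwargs": {
  "targets": [
    [0,0,0,0.1,0,0.1,1],
    [0,0,0,0.1,0,0.1,1],
    [0,0,0,0.1,0,0.1,1],
    [0,0,0,0.1,0,0.1,0.6],
    [0,0,0,0.1,0,0.1,0.2],
    [0,0,0,0.1,0,0.1,0],
    [0,0,0,0.1,0,0.1,0],
    [0,0,0,0.1,0,0.1,0],
    [0,0,0,0.1,0,0.1,0],
    [0,0,0,0.1,0,0.1,0]
  ]
}}

```text
clock: 30.87
eef_pos: [0.5444, 0.0395, 0.0866]
tool_rot: [-0.007, 1.571, 0.007]
contact_force: [-0.5, 0.3, -0.0]
grip_width: 0.044
```

{"fn": "carry_out", "kwargs": {
  "targets": [
    [0,0,0,-3,0,0,0],
    [0,0,0,-6,0,0,0],
    [0,0,0,-10,0,0,0],
    [0,0,0,-14,-2,0,0],
    [0,0,0,-16,-5,-2,0.5],
    [0,0,0,-16,-9,-2,1],
    [0,0,0,-16,-13,-2,1],
    [0,0,0,-16,-17,-2,1],
    [0,0,0,-16,-21,-2,1],
    [0,0,0,-16,-25,-2,1],
    [0,0,0,-16,-25,-2,1],
    [0,0,0,-16,-25,-2,1]
  ]
}}

```text
clock: 31.87
eef_pos: [0.5258, -0.214, 0.2464]
tool_rot: [-0.003, 1.571, 0.001]
contact_force: [-0.3, 1.2, -0.3]
grip_width: 0.0003
```

```bash
python3 - <<'E'
from h import *
st(); go([.651,-.2845,.13],.047)
s=grab_frame("scene");t=grab_frame("top"); cv2.imwrite("pics/s5.png",cv2.resize(s[150:270,250:390],None,fx=5,fy=5,interpolation=cv2.INTER_CUBIC)); cv2.imwrite("pics/top5.png",t)
s0=cv2.imread("pics/scene0.png"); t0=cv2.imread("pics/top0.png")
for n,im in(("t0",t0),("t5",t)):
    print(n,[rect("top",b,.113) for b in blobs(mask(im,(0,0,0),(180,255,60),(280,180,325,205)))[:1]],[rect("top",b,.075) for b in blobs(mask(im,(90,20,60),(115,110,255),(262,165,345,235)))[:1]])
for n,im in(("s0",s0),("s5",s)):
    print(n,[rect("scene",b,.113) for b in blobs(mask(im,(0,0,0),(180,255,75),(295,195,345,220)))[:1]])
print(cv2.absdiff(t,t0)[168:218,270:335].mean(),cv2.absdiff(s,s0)[185:250,283:360].mean())
E
```

```text
t 31.87 p [ 0.5258 -0.214   0.2464] xdir [-0.001 -0.001 -1.   ] jawyaw 0.16 F [-0.3  1.2 -0.3] w 0.0003 q [0.3  0.6  0.   1.74 0.   0.8  0.31]
row [-0.044 -0.001  0.001] [11.64 -7.07 12.51]
t0 [array([543.1,  39.5,  91.6,  14.2, -89.4])] [array([546.8,  38.6, 247.6, 199.8, -89.4])]
t5 [array([541.3,  39.5,  91.6,  17.7, -89.4])] [array([543.2,  38.3, 248.1, 199.7, -89.4])]
s0 [array([561.3,  39.5,  87. ,  34.5,  89.7])]
s5 [array([558.8,  38.8,  86.8,  32.4,  90. ])]
2.9326153846153846 2.0864468864468866
```

View pics/s5.png

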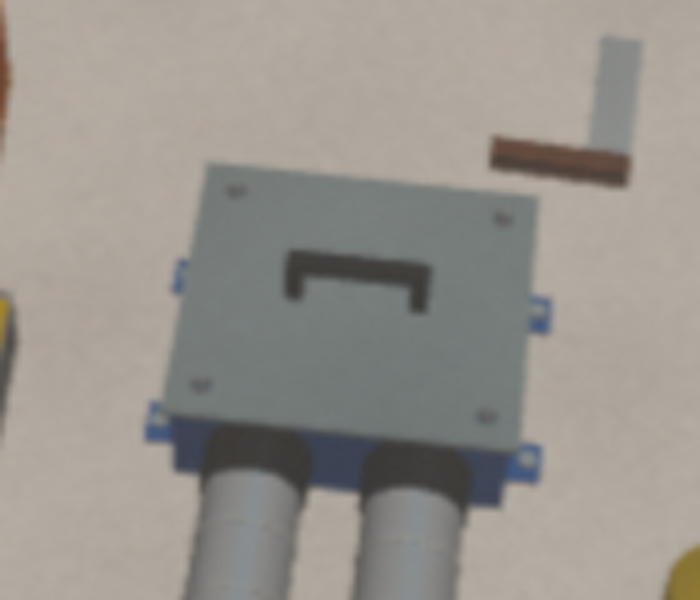

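The crop shows the cover down on the trap with all four pins through its holes, at (236,190), (503,218), (200,385) and (487,415). Next a sub-pixel check of its level and height against the first pictures.

```bash
python3 - <<'E'
from h import *
s=grab_frame("scene");t=grab_frame("top")
print("handle shift left open; corners at:")
for n,im in(("top",t),("scene",s)):
    a=cv2.cvtColor(cv2.imread(f"pics/{n}0.png"),cv2.COLOR_BGR2GRAY); b=cv2.cvtColor(im,cv2.COLOR_BGR2GRAY)
    C=[[.544+sx*.102,.0394+sy*.112,.075] for sx in(-1,1) for sy in(-1,1)]
    for P,p in zip(C,proj(n,C)):
        # edge fit: subpixel displacement of the plate corner patch by ECC
        x,y=(p-9).astype(int); W=np.eye(2,3,dtype=np.float32)
        try:
            cc,W=cv2.findTransformECC(a[y:y+18,x:x+18],b[y:y+18,x:x+18],W,cv2.MOTION_TRANSLATION)
            q=ray(n,[p,p+W[:,2]],.075); print(n,np.round(P[:2],3),"px",W[:,2].round(2),"cc",round(cc,3),"mm",((q[1]-q[0])[:2]*1000).round(1))
        except cv2.error as e: print(n,P,"no fit")
st()
E
```

```text
handle shift left open; corners at:
top [ 0.442 -0.073] px [-0.07  0.14] cc 0.975 mm [-0.5  0.3]
top [0.442 0.151] px [1.39 0.22] cc 0.795 mm [-0.7 -5. ]
top [ 0.646 -0.073] px [-0.05  0.49] cc 0.993 mm [-1.8  0.2]
top [0.646 0.151] px [0.39 1.57] cc 0.915 mm [-5.8 -1.5]
scene [ 0.442 -0.073] px [0.17 0.11] cc 0.967 mm [0.4 0.7]
scene [0.442 0.151] px [-0.32 -0.2 ] cc 0.969 mm [-0.7 -1.1]
scene [ 0.646 -0.073] px [ 0.45 -0.04] cc 0.964 mm [-0.3  1.4]
scene [0.646 0.151] px [-0.31 -0.17] cc 0.968 mm [-0.5 -1. ]
t 32.07 p [ 0.5272 -0.2084  0.2466] xdir [-0.     0.001 -1.   ] jawyaw 0.7 F [0.3 0.1 0.4] w 0.0002 q [ 0.3   0.6  -0.    1.74  0.    0.8   0.31]
```

```bash
python3 - <<'E'
from h import *
go([.651,-.2845,.10],.047)
E
```

```text
row [-0.035 -0.    -0.001] [14.64 -7.78 12.29]
```

{"fn": "carry_out", "kwargs": {
  "targets": [
    [-0.035,0,0,0,-2.5,4,1],
    [-0.035,0,0,0,-5,8,1],
    [-0.035,0,0,0,-7.8,12.3,1],
    [-0.035,0,0,2,-7.8,12.3,1],
    [-0.035,0,0,6,-7.8,12.3,1],
    [-0.035,0,0,10,-7.8,12.3,1],
    [-0.035,0,0,14,-7.8,12.3,1],
    [-0.035,0,0,14.6,-7.8,12.3,1],
    [-0.035,0,0,14.6,-7.8,12.3,1],
    [-0.035,0,0,14.6,-7.8,12.3,1],
    [-0.035,0,0,14.6,-7.8,12.3,1],
    [-0.035,0,0,14.6,-7.8,12.3,1]
  ]
}}

```text
clock: 33.07
eef_pos: [0.6526, -0.2881, 0.104]
tool_rot: [-0.036, 1.565, 0.033]
contact_force: [0.2, 0.6, 0.7]
grip_width: -0.0001
```

```bash
python3 - <<'E'
from h import *
st();go([.651,-.2845,.07],.047)
E
```

```text
t 33.07 p [ 0.6526 -0.2881  0.104 ] xdir [ 0.005 -0.002 -1.   ] jawyaw 2.54 F [0.2 0.6 0.7] w -0.0001 q [ 0.36  0.96 -0.01  1.38  0.01  0.8   0.38]
row [-0.003  0.005  0.002] [ 3.4   0.37 -0.16]
```

{"fn": "carry_out", "kwargs": {
  "targets": [
    [0,0,0,1.5,0.2,0,1],
    [0,0,0,2.5,0.2,0,1],
    [0,0,0,3,0.2,0,1],
    [0,0,0,3,0.2,0,1],
    [0,0,0,3,0.2,0,1],
    [0,0,0,3,0.2,0,1]
  ]
}}

```text
clock: 33.57
eef_pos: [0.6514, -0.2855, 0.0721]
tool_rot: [-0.035, 1.569, 0.034]
contact_force: [0.1, 1.4, 4.5]
grip_width: 0.0007
```

{"fn": "carry_out", "kwargs": {
  "targets": [
    [0,0,0,0.1,0,0,1],
    [0,0,0,0.2,0,0,1],
    [0,0,0,0.3,0,0,1],
    [0,0,0,0.4,0,0,1],
    [0,0,0,0.4,0,0,1],
    [0,0,0,0.4,0,0,1]
  ]
}}

```text
clock: 34.07
eef_pos: [0.6514, -0.2855, 0.0712]
tool_rot: [-0.035, 1.568, 0.034]
contact_force: [-6.1, 3.7, 25.0]
grip_width: 0.0007
```

{"fn": "carry_out", "kwargs": {
  "targets": [
    [0,0,0,0,0,0,1],
    [0,0,0,-0.4,0,0,1],
    [0,0,0,-0.5,0,0,1],
    [0,0,0,-0.5,0,0,1],
    [0,0,0,-0.5,0,0,1]
  ]
}}

```text
clock: 34.48
eef_pos: [0.6514, -0.2855, 0.0722]
tool_rot: [-0.035, 1.568, 0.034]
contact_force: [1.3, 0.7, 4.3]
grip_width: 0.0002
```

{"fn": "carry_out", "kwargs": {
  "targets": [
    [0,0,0,-0.2,0,0,1],
    [0,0,0,-0.2,0,0,1],
    [0,0,0,-0.2,0,0,1]
  ]
}}

```text
clock: 34.73
eef_pos: [0.6513, -0.2855, 0.0738]
tool_rot: [-0.035, 1.569, 0.035]
contact_force: [2.9, 0.9, 3.4]
grip_width: 0.0006
```

{"fn": "carry_out", "kwargs": {
  "targets": [
    [0,0,0,-0.5,0,0,1],
    [0,0,0,-0.5,0,0,1],
    [0,0,0,-0.5,0,0,1]
  ]
}}

```text
clock: 34.98
eef_pos: [0.6491, -0.2859, 0.0781]
tool_rot: [-0.034, 1.573, 0.034]
contact_force: [-0.2, 0.5, 0.0]
grip_width: 0.0005
```

The force fell away like a spring (4.3, then 3.4, then 0 N), so the button was pressed to its stop. Now I retreat clear and do a final check.

{"fn": "carry_out", "kwargs": {
  "targets": [
    [0,0,0,-4,0,0,1],
    [0,0,0,-8,0,0,1],
    [0,0,0,-12,0,0,1],
    [0,0,0,-16,0,0,1],
    [0,0,0,-16,2,-4,1],
    [0,0,0,-16,4,-8,1],
    [0,0,0,-16,6,-12,1],
    [0,0,0,-16,8,-16,1],
    [0,0,0,-16,10,-20,1],
    [0,0,0,-16,10,-20,1],
    [0,0,0,-16,10,-20,1],
    [0,0,0,-16,10,-20,1]
  ]
}}

```text
clock: 35.98
eef_pos: [0.4456, -0.1945, 0.2387]
tool_rot: [-0.034, 1.571, 0.034]
contact_force: [0.7, -0.1, -0.0]
grip_width: 0.0002
```

```bash
python3 - <<'E'
from h import *
st(); cv2.imwrite("pics/scene6.png",grab_frame("scene"))
E
```

```text
t 35.98 p [ 0.4456 -0.1945  0.2387] xdir [-0.001 -0.    -1.   ] jawyaw 2.5 F [ 0.7 -0.1 -0. ] w 0.0002 q [ 0.33  0.51 -0.02  1.98  0.02  0.65  0.34]
```

View pics/scene6.png

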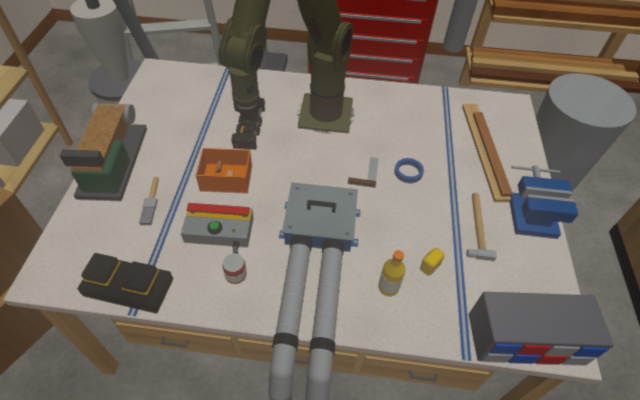

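The cover is on, and the bystanders stand where they were. The offcuts in the bin look shifted, at (217,165) and (230,172), so I take a closer look.

```bash
python3 - <<'E'
from h import *
t=grab_frame("top"); s=grab_frame("scene")
cv2.imwrite("pics/c7.png",np.hstack([cv2.resize(a,(390,320),interpolation=cv2.INTER_CUBIC) for a in (t[205:269,362:440],s[140:204,188:266])]))
E
```

```text
(no output)
```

View pics/c7.png

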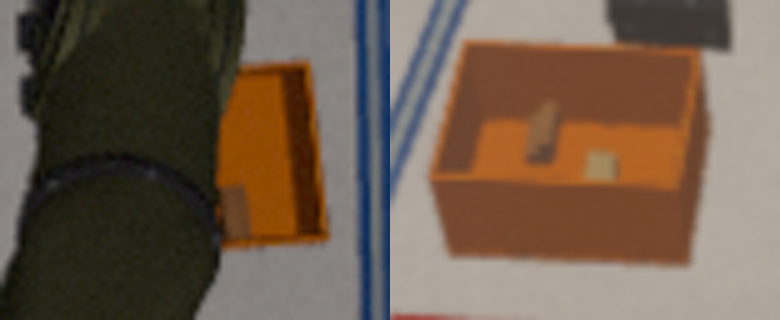

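The brown offcut has slid to the bin's near wall but is inside, on or close to the floor; the pale one is also inside. Handing in.

```bash
python3 -c "
from rig import job
print(job.close_job())"
```

```text
the job is handed in; nothing more can be done
None
```

The job is done and handed in at about 36 s on the robot's clock; no verdict is reported.

**What I did:** I pressed the stop bar at its middle until it bottomed (about 18 N) and laid the cover flat on free bench. Two offcuts were present, the pale pine one and the rabbeted offcut4, and both went into the bin. I then put the cover back over its pins, released it, and pressed the start button to its stop.

**Last checks:**
- **Cover:** all four pins show through the holes. In the scene camera its corners are within about half a pixel of the first picture. Two top-camera corners disagreed by 5–6 mm, but those were poor matches. The top picture puts the handle about 2 mm towards the robot, within the 4 mm limit.
- **Start button:** the force fell like a spring as I backed off (4.3, then 3.4, then 0 N), which confirms it was fully pressed.
- **Stop bar:** I did not measure its two ends directly. That both went down together is inferred from the centred press and the bottoming force.
- **Offcuts:** the brown one had moved to the bin's near wall by the end, without the arm touching it. It is still inside the bin; the pale one is inside too.
- **Bystanders:** they look unmoved in the last picture, and the arm touches nothing.

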